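Load the sample lift and latch it under the electrode

ROBOT

A 6-joint arm with a two-finger parallel gripper is mounted at the origin on a cart in front of the work surface, level with it; the furniture and walls round the work are solid. World frame = base frame: x ahead of the robot, y to its left, z up, the work surface at z = 0. Lengths are in m, angles in rad, forces in N, time in s.
With the tool pointing down it reaches from about 0.35 to 0.975 m from the base axis. Payload 4.9 kg.
Tool frame: the origin (TCP) lies between the finger pads; the fingertips stand 22 mm ahead of it and the grasp point (between the pads) lies 3 mm ahead of it; z points along the fingers, y is the line along which they close (so a half turn about z gives the same grasp; the last joint's range is limited). The gripper opens to 85 mm and grips with 20 to 120 N. Pads are 22 mm wide; open, the fingers measure 114 mm over their backs; the gripper's body (76 mm by 85 mm) begins 54 mm behind the grasp point. The pads swing forward as they close: fully open they stand 13 mm farther back than shut.
Start: joints at [1.121, 0.053, 1.613, -0, 1.476, -0.119], TCP at [0.203, 0.591, 0.253] pointing down, gripper open.
Joint ranges: [-3.01, 3.01], [-1.01, 2.22], [0.06, 2.58], [-1.02, 4.17], [0.09, 2.62], [-3.14, 3.14]. Speed limits (rad/s): [2.57, 2.57, 3.14, 3.14, 3.14, 3.14].

INTERFACE

Orientations are given as a unit quaternion [w, x, y, z].
In Python, from plant import state, grab_frame, get_calibration, job_done, recognise, regions_of gives the robot as it stands.
- The arm moves only by the tool apply_moves, never from a script. Its argument "targets" is a list of rows, each an object with "translation": the shift along the tool's x, y, z normalised to -1 to 1, where 1 is 100 mm, a list of three; "twist": the turn about the tool's z normalised to -1 to 1, where 1 is 0.1 rad; "hand": the opening, from 0 (shut) to 1 (fully open). A call has 1 to 8 rows; each row shifts and turns the commanded pose from where the row before left it, along the tool's axes as they then stand; what a row does not reach is not made up. A row lasts 1/10 s, in which the tool goes at most 50 mm and 8.59 degrees, less where a joint would pass 70% of its speed; a pose out of reach is approached as far as the arm can. A call with a number of a shift or a turn outside -1 to 1 is refused whole. A call with a gripper value outside its range is refused whole. The fingers move at their own pace and stop on an object; the grip force is fixed at half the most. Time passes only in rows, so rows that do not move let the fingers close. It gives the time, the measured TCP pose, the force, the opening and the grip force at its end, in the units of the state.
- state(): the state, without advancing time (a new reading comes with each control period).
- grab_frame(name): name is "scene" or "top" or "wrist"; returns the picture (384x512x3 uint8, red, green, blue); there is no depth.
- get_calibration(name): a dict with "camera_matrix" (3x3 intrinsics, pixels), "pose" (4x4, takes a point from camera to world coordinates). Camera axes: x right, y up, looking along -z (the intrinsics and any distortion apply to the point x, -y, -z); pixel columns grow to the right and rows downward; lengths in m; the calibration is good to about 2 mm. A picture is of the moment at which its call begins: read the wrist's pose just before it. get_calibration takes no time and is no camera call; for the wrist camera it gives the pose at the moment of the call.
- job_done(): hands the job in; it is judged then, once.
Trained networks look in the newest picture that a camera, given by its name, has taken for a name from the list of things; names that differ only in an ending like _2 or _b are one class to them, and where a whole thing is asked for, a point or a joint stands for the part that bears it (a point fixed in the world has none). Each returns a list of dicts, best first, with "score" (0 to 1); they miss things now and then, are a little off and sometimes report something else, mostly with a low value. They report only what shows in the picture. A call takes as long as a camera call. They do not tell look-alikes from the thing itself.
- recognise(camera, query): "point" ([x, y, z] in m, in world coordinates, good to about 4 mm: the middle of the surface that is visible of it).
- regions_of(camera, query): "pixels" (384x512 bool, what is visible of it).
The state is a dict: "time": time; "joint_pos": joint angles; "joint_vel": joint speeds; "joint_efforts": joint torques, N m; "tool_pos": TCP position; "tool_rot": TCP orientation; "contact_force": force on the tool from outside, world axes, zero at the start; "ft_torque": the same for the moment, N m; "gripper_width": opening from 0.0 (shut) to 1.0 (fully open); "grasp_force": force on a finger pad.
Only numpy, scipy, OpenCV 4.12 (cv2) and the standard library are available. Lean on these libraries where they do the work, as an engineer would, in place of code of your own. Each camera call takes 0.05 s, during which the arm holds its last target. There are 200 camera calls.

TASK

Stand the empty white sample cup upright in the middle of the lift's platform, then swing the electrode arm home over it, as far as it goes. Then raise the platform past the rungs and lower it gently until its pawl is seated on a rung that leaves the electrode's tip inside the cup, at least 3 cm below the rim and clear of the bottom. Never let the electrode knock the cup or the platform drop, and leave the bottles and jars standing where they are.

Things in the scene. Friction and masses are not known exactly. Their poses are not given: they have to be found in the camera images.
- stand: Sample lift, fixed to the bench: grey base 225 x 150 x 14 mm; at its far side a ladder 264 mm high, two aluminium rails 90 mm apart, round 8 mm rungs every 32 mm. Origin on the bench below the platform's middle; x points from the platform's handle to the ladder (rungs at x = +105 mm), y left, z up. A 338 mm post at x = +100, y = +95 mm carries the electrode clamp. Yaw within 0.22 rad.
- lift (a joint): Height of the platform above its lowest rung, m: starts at 0, slides up to 0.150. It rests only with the pawl on a rung: 0, 0.032, 0.064, 0.096 or 0.128; let go in between, it falls to the seat below. To seat, raise 6 to 12 mm above that height, then lower; it cannot be lowered past a seat. 0.43 to 0.66 kg, friction under 1 N.
- platform (a point): Middle of the platform's upper face: steel, 100 x 96 mm, lip 4 mm high, 92 x 88 mm inside the lip. The cup belongs here. 50 mm above the bench at the start; moves up with the platform. Axes as the stand's.
- lift_handle (a point): Middle of the platform's handle: a round bar, 12 mm thick, 80 mm long along the stand's y, 120 mm in front of the platform's middle and 30 mm above its face, free all round. Moves straight up with the platform. Axes as the stand's.
- pawl: Steel gravity pawl, 30 mm wide, hanging from a pin on the platform's back, 88 mm behind the platform's middle. A rung pushes its sloped nose forward as the platform goes up; once past, it swings back by its own weight and its flat underside can sit on that rung. Origin at the pin, 40 mm above the underside.
- swing (a joint): Angle of the electrode arm, rad: 0 is home against its stop, electrode over the platform's middle; grows as the arm swings aside to the left (clockwise seen from above), up to 1.4. It stays where it is left; about 0.5 N at the electrode moves it.
- probe_tip (a point): Lower end of the electrode, an upright rod 12 mm thick (13 mm at the tip), on the arm's end. The clamp, and so the tip, is set at another height each time (155 to 205 mm above the bench) and stays at that height.
- probe_top (a point): Middle of the black holder (28 mm wide, 16 mm high) at the end of the electrode arm, 117 mm straight above probe_tip; the electrode's cap, 17 mm wide, rises 41 mm above it. The arm is a level bar, 12 mm wide, 10 mm high, from here to the swing axis.
- clamp: Electrode clamp, fixed on the post. Origin on the vertical swing axis of the electrode arm, at stand x = +100, y = +75 mm; the arm lies 12 mm above this origin, and the electrode is 125 mm from the axis.
- cup: Empty white open sample cup, 88 mm high, 57 mm wide at the foot, 61 mm near the rim, 65 mm over the rim; wall 3 mm, floor 4 mm thick, 60 to 130 g. Origin at the centre of its underside, z up through its mouth.
- pink_jar: Small pink jar with a white cap, 36 mm wide, 68 mm high; origin at the centre of its underside. Leave it alone.
- yellow_cap_jar: Clear jar with a yellow cap, 45 mm wide, 80 mm high; origin at the centre of its underside. Leave it alone.
- red_cap_jar: White jar with a red cap, 52 mm wide, 60 mm high; origin at the centre of its underside. Leave it alone.
- blue_cap_bottle: White bottle with a blue cap over a red ring, 54 mm wide, 126 mm high; origin at the centre of its underside. Leave it alone.
Mind the look-alikes: they are no part of the job. Leave any green or pink look-alike of the cup alone.

How it is judged:
On the way, in this order (a step that is already met when the one before it is completed fails the run):
1. the cup stands upright on the platform at its lowest rung and is let go (horizontal distance between cup and platform below 0.016 m and z of cup in the frame of platform between -0.004 and 0.004 m and angle between cup's own z axis and vertical below 0.08 rad and contact force between the fingers and cup below 0.1 N and value of joint lift below 0.01 m), for 0.2 s.
2. the electrode arm is home over the cup, the platform still at its lowest rung (horizontal distance between cup and platform below 0.016 m and z of cup in the frame of platform between -0.004 and 0.004 m and angle between cup's own z axis and vertical below 0.08 rad and value of joint swing below 0.06 rad and value of joint lift below 0.01 m), for 0.1 s.
3. the platform is raised past rungs until the electrode's tip is inside the cup (horizontal distance between cup and platform below 0.016 m and z of cup in the frame of platform between -0.004 and 0.004 m and angle between cup's own z axis and vertical below 0.08 rad and value of joint swing below 0.08 rad and z of probe_tip in the frame of cup below 0.08 m), for 0.1 s.
At the end, for the whole second after the job is handed in: Cup upright (0.08 rad) within 16 mm of the platform's middle; arm home (0.08 rad); tip within 20 mm of the cup's axis, at least 28 mm below its rim, over 1.5 mm above its floor, not touching it; platform at rest, hanging by its pawl on a rung (over 1 N) (horizontal distance between cup and platform below 0.016 m and z of cup in the frame of platform between -0.004 and 0.004 m and angle between cup's own z axis and vertical below 0.08 rad and value of joint swing below 0.08 rad and contact force between pawl and stand above 1 N and z of probe_tip in the frame of cup between 0.0055 and 0.06 m and horizontal distance between probe_tip and cup below 0.02 m and contact force between cup and clamp below 0.2 N and velocity of joint lift between -0.01 and 0.01 m/s and linear speed of cup below 0.02 m/s).
It fails at once if a bottle or jar is moved more than 25 mm or tipped (distance of any of pink_jar, yellow_cap_jar, red_cap_jar, blue_cap_bottle from where it was at the start of the episode above 0.025 m or angle between any of pink_jar, yellow_cap_jar, red_cap_jar, blue_cap_bottle's own z axis and vertical above 0.3 rad).
It fails at once if the electrode knocks the cup (over 2 N) (contact force between cup and clamp above 2 N).
It fails at once if the cup is tipped over (more than 0.6 rad) (angle between cup's own z axis and vertical above 0.6 rad).
It fails at once if the platform drops (falls faster than 0.25 m/s) (velocity of joint lift below -0.25 m/s).
It also fails if it takes over 72 s, if anything falls off the work surface, if the arm or the gripper's body presses on something with over 40 N, if the wrist force passes 120 N, or if a joint passes its speed limit or range.

## Working session

There is one attempt and no reset: what is moved stays moved. The work goes in short steps, Python scripts to look and compute and a tool call to move; the robot and the scene stay as the last step left them, time stands still between calls to the robot, and variables do not carry over. Pictures are saved under pics/ and viewed, at most 10 in all, crops included, and the job is handed in when it is done.

Besides the shell and the picture viewer there is one more tool, called after "Emit:" in YAML: its name, and indented under it one key for each argument. apply_moves: Moves the arm, as the interface text tells. Its arguments: {"type":"object","properties":{"targets":{"type":"array"}},"required":["targets"]}

```bash
mkdir -p pics; cat > h.py <<'E'
import numpy as np, cv2
from plant import *
def proj(cam,P):
    c=get_calibration(cam);T=np.linalg.inv(np.array(c["pose"]));K=np.array(c["camera_matrix"])
    p=T[:3,:3]@np.asarray(P,float)+T[:3,3];p=np.array([p[0],-p[1],-p[2]]);u=K@p;return u[:2]/u[2]
def ray(cam,u,v,z):
    c=get_calibration(cam);T=np.array(c["pose"]);K=np.array(c["camera_matrix"])
    d=np.linalg.inv(K)@[u,v,1];d=T[:3,:3]@[d[0],-d[1],-d[2]];o=T[:3,3];return o+d*(z-o[2])/d[2]
E
python3 - <<'E'
from h import *
s=state();print(s)
for c in("scene","top"):
    f=grab_frame(c);cv2.imwrite(f"pics/{c}0.png",f[:,:,::-1])
    k=get_calibration(c);print(c,np.round(k["pose"],3).tolist(),np.round(k["camera_matrix"],1).tolist(),[x for x in k])
    for q in("stand","platform","lift_handle","cup","probe_tip","probe_top","clamp","pawl","pink_jar","yellow_cap_jar","red_cap_jar","blue_cap_bottle"):
        r=recognise(c,q);print(q,[(round(float(x["score"]),2),np.round(x["point"],3).tolist()) for x in r[:3]])
E
```

```text
{'time': 0.0, 'joint_pos': array([ 1.12098605e+00,  5.33260222e-02,  1.61430736e+00,  1.20889051e-05,
        1.47600605e+00, -1.19003177e-01]), 'joint_vel': array([-2.59825599e-03, -2.72078589e-04, -1.98118873e-03,  1.08133099e-03,
        6.76082366e-05, -5.41292939e-04]), 'joint_efforts': array([ 2.21002258e-03, -3.93668354e+01, -3.70181465e+01, -3.21413415e-05,
        6.87009029e-03,  2.86960915e-05]), 'tool_pos': array([0.20274634, 0.59058261, 0.25207412]), 'tool_rot': array([-2.92925330e-04,  1.64650870e-01,  9.86351379e-01, -9.80588016e-04]), 'contact_force': array([-0.68254637, -0.88278031, -1.14689776]), 'ft_torque': array([-0.0050372 , -0.00679816,  0.041125  ]), 'grasp_force': 0.0, 'gripper_width': 1.0046463662164187}
scene [[-0.995, -0.06, 0.075, 0.63], [0.096, -0.665, 0.74, 0.784], [0.005, 0.744, 0.668, 0.878], [0.0, 0.0, 0.0, 1.0]] [[413.3, 0.0, 257.9], [0.0, 413.3, 194.3], [0.0, 0.0, 1.0]] ['camera_matrix', 'pose']
stand [(0.84, [0.625, 0.135, 0.05])]
platform [(0.57, [0.578, 0.11, 0.051]), (0.38, [0.48, -0.228, 0.044])]
lift_handle [(0.94, [0.58, 0.108, 0.048])]
cup 
[... 711 characters left out ...]
 [(0.91, [0.571, 0.096, 0.052])]
lift_handle [(0.87, [0.576, 0.096, 0.053]), (0.53, [0.561, -0.221, 0.068])]
cup [(0.88, [0.565, -0.152, 0.022]), (0.76, [0.681, -0.261, 0.041]), (0.7, [0.498, 0.264, 0.031])]
probe_tip [(0.66, [0.622, 0.216, 0.284])]
probe_top [(0.96, [0.624, 0.216, 0.281])]
clamp [(0.61, [0.645, 0.198, 0.279]), (0.39, [0.578, 0.097, 0.054])]
pawl [(0.42, [0.65, 0.083, 0.049]), (0.27, [0.644, 0.2, 0.285]), (0.18, [0.625, 0.216, 0.284])]
pink_jar [(0.68, [0.483, -0.146, 0.068])]
yellow_cap_jar [(0.58, [0.56, -0.219, 0.065])]
red_cap_jar [(0.64, [0.478, -0.237, 0.043]), (0.55, [0.56, -0.22, 0.069])]
blue_cap_bottle [(0.92, [0.673, -0.146, 0.105]), (0.6, [0.484, -0.146, 0.068])]
```

View pics/scene0.png

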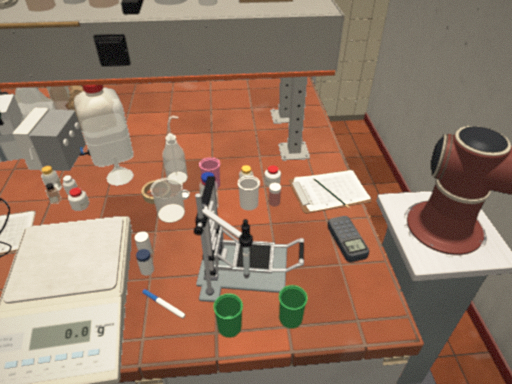

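View pics/top0.png

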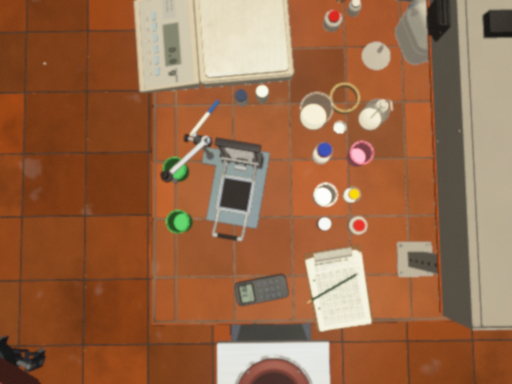

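The scene view shows the white cup at about (248,190) with pink, yellow and red jars close behind it, and the lift at (240,255) with its arm swung aside. The top view puts the cup at (325,195), handle at (228,237), ladder at (238,150) and electrode cap at (166,175). The two green cups are look-alikes.

```bash
python3 - <<'E'
from h import *
f=grab_frame("top")
big=cv2.resize(f[120:250,140:380],None,fx=3.3,fy=3.3,interpolation=cv2.INTER_CUBIC)
cv2.imwrite("pics/topc.png",big[:,:,::-1])
for (u,v,z) in [(325,195,.088),(324,224,.068),(353,194,.08),(322,152,.126),(358,226,.06),(213,233,.08),(242,239,.08),(166,175,.32)]:
    print(u,v,np.round(ray("top",u,v,z),3))
for q in("cup","lift_handle"):
    recognise("top",q)
    for r in regions_of("top",q)[:4]:
        m=r["pixels"];v,u=np.nonzero(m);print(q,round(r["score"],2),u.mean(),v.mean(),u.min(),u.max(),v.min(),v.max(),len(u))
E
```

```text
325 195 [ 0.562 -0.149  0.088]
324 224 [ 0.483 -0.146  0.068]
353 194 [ 0.564 -0.227  0.08 ]
322 152 [ 0.674 -0.139  0.126]
358 226 [ 0.476 -0.241  0.06 ]
213 233 [0.462 0.159 0.08 ]
242 239 [0.445 0.08  0.08 ]
166 175 [0.596 0.24  0.32 ]
cup 0.95 178.37944664031622 220.90316205533597 165 192 209 232 506
cup 0.77 176.62762762762762 168.5795795795796 163 189 157 181 333
cup 0.71 359.9043977055449 153.65965583173997 347 373 141 166 523
cup 0.6 324.95257731958765 194.77525773195876 313 337 183 206 485
lift_handle 0.57 234.71113831089352 192.65850673194615 212 261 156 239 1634
```

View pics/topc.png

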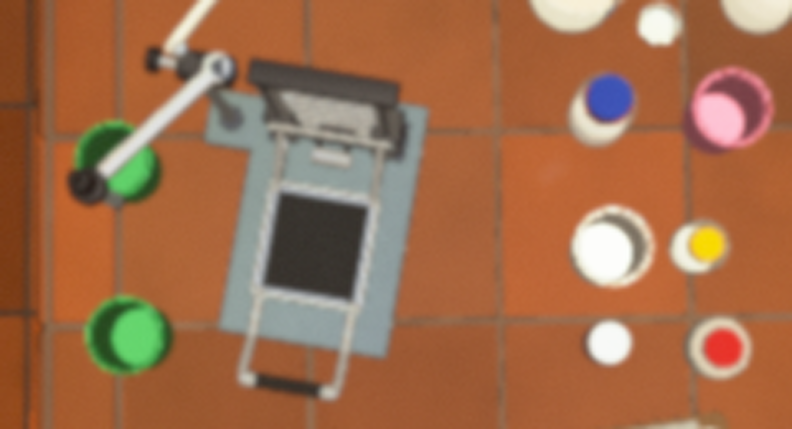

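The crop shows the platform's dark face centred at crop (318,245), the handle's grip from (255,380) to (325,390), the swing axis at (218,67), the holder at (88,185) and the cup rim centred at (612,246).

```bash
python3 - <<'E'
from h import *
g=lambda a,b,z:ray("top",140+a/3.3,120+b/3.3,z)[:2]
c=[g(*p,.05) for p in[(283,190),(372,203),(355,300),(263,287)]]
pl=np.mean(c,0);h=(g(255,380,.08)+g(325,390,.08))/2
e=(c[0]+c[1]-c[2]-c[3]);e2=c[0]+c[3]-c[1]-c[2]
print("plat",pl,"handle",h,np.linalg.norm(pl-h),"yaw",np.arctan2(*(pl-h)[::-1]),np.arctan2(e[1],e[0]),np.arctan2(-e2[0],e2[1]))
print("cup",g(612,246,.088))
y=np.arctan2(*(pl-h)[::-1])
R=np.array([[np.cos(y),-np.sin(y)],[np.sin(y),np.cos(y)]])
for z in(.27,.29,.31):
    a=pl+R@[.1,.075];s=g(218,67,z);t=g(88,183,z+.03);print(z,"axis pred",a,"seen",s,"holder",t,np.linalg.norm(t-s))
E
```

```text
plat [0.57003627 0.09555065] handle [0.45178202 0.11837333] 0.1204364603138962 yaw -0.19065263709305968 -0.19801305211448642 -0.15733690943492848
cup [ 0.5627895  -0.14992288]
0.27 axis pred [0.68243683 0.15024173] seen [0.6839927  0.15415706] holder [0.59747678 0.24230893] 0.12351420050414806
0.29 axis pred [0.68243683 0.15024173] seen [0.6802883  0.15177708] holder [0.595195   0.23831721] 0.12136747378017067
0.31 axis pred [0.68243683 0.15024173] seen [0.6765839  0.14939711] holder [0.59291322 0.23432549] 0.11922085726717609
```

Emit:
apply_moves:
  targets:
    - {"translation":[0,0,0],"twist":0.9,"hand":1}
    - {"translation":[0,0,0],"twist":0.9,"hand":1}
    - {"translation":[0,0,0],"twist":0.9,"hand":1}
    - {"translation":[0,0,0],"twist":0.9,"hand":1}
    - {"translation":[0,0,0],"twist":0.94,"hand":1}
    - {"translation":[-0.43,-0.15,0],"twist":0,"hand":1}
    - {"translation":[-0.43,-0.15,0],"twist":0,"hand":1}
    - {"translation":[-0.43,-0.15,0],"twist":0,"hand":1}

```text
time: 2.35
tool_pos: [0.2628, 0.4669, 0.2532]
tool_rot: [0.0, 0.382, 0.924, -0.0]
contact_force: [1.1, -0.1, 0.4]
gripper_width: 0.999
grasp_force: 0.0
```

Emit:
apply_moves:
  targets:
    - {"translation":[-0.43,-0.15,0],"twist":0,"hand":1}
    - {"translation":[-0.43,-0.15,0],"twist":0,"hand":1}
    - {"translation":[-0.43,-0.15,0],"twist":0,"hand":1}
    - {"translation":[-0.43,-0.15,0],"twist":0,"hand":1}
    - {"translation":[-0.43,-0.15,0],"twist":0,"hand":1}
    - {"translation":[-0.43,-0.15,0],"twist":0,"hand":1}
    - {"translation":[-0.43,-0.15,0],"twist":0,"hand":1}
    - {"translation":[-0.43,-0.15,0],"twist":0,"hand":1}

```text
time: 3.15
tool_pos: [0.4215, 0.1383, 0.2537]
tool_rot: [0.001, 0.382, 0.924, 0.0]
contact_force: [0.2, -0.9, 0.4]
gripper_width: 0.998
grasp_force: 0.0
```

Emit:
apply_moves:
  targets:
    - {"translation":[-0.43,-0.15,0],"twist":0,"hand":1}
    - {"translation":[-0.43,-0.15,0],"twist":0,"hand":1}
    - {"translation":[-0.43,-0.15,0],"twist":0,"hand":1}
    - {"translation":[-0.43,-0.15,0],"twist":0,"hand":1}
    - {"translation":[-0.43,-0.15,0],"twist":0,"hand":1}
    - {"translation":[-0.43,-0.15,0],"twist":0,"hand":1}
    - {"translation":[0,0,0],"twist":0,"hand":1}
    - {"translation":[0,0,0],"twist":0,"hand":1}

```text
time: 3.95
tool_pos: [0.5401, -0.1067, 0.253]
tool_rot: [-0.0, 0.383, 0.924, 0.0]
contact_force: [-0.5, -0.7, 0.1]
gripper_width: 1.0
grasp_force: 0.0
```

```bash
cat >> h.py <<'E'
from scipy.spatial.transform import Rotation as Ro
def pose():
    s=state();q=s["tool_rot"];return s,np.array(s["tool_pos"]),Ro.from_quat([q[1],q[2],q[3],q[0]]).as_matrix()
def togo(P):  # tool-frame shift in units to world TCP P
    s,p,R=pose();d=R.T@(np.array(P)-p)/.1
    print("t",round(s["time"],2),"tcp",np.round(p,4),"yang",round(float(np.arctan2(R[1,1],R[0,1])),4),"z",np.round(R[:,2],3),"togo",np.round(d,3),"F",np.round(s["contact_force"],1),"w",round(s["gripper_width"],3),s["grasp_force"]);return d
E
python3 - <<'E'
from h import *
togo([.563,-.150,.2])
f=grab_frame("wrist");cv2.imwrite("pics/w0.png",f[:,:,::-1])
for q in("cup",):
    for r in recognise("wrist",q):print(r)
    for r in regions_of("wrist",q):
        v,u=np.nonzero(r["pixels"]);print(round(r["score"],2),u.min(),u.max(),v.min(),v.max())
print(proj("wrist",[.563,-.15,.088]),proj("wrist",[.563,-.15,.0]),proj("wrist",[.483,-.146,.068]))
E
```

```text
t 3.95 tcp [ 0.5401 -0.1067  0.253 ] yang 0.7841 z [-0.001  0.001 -1.   ] togo [-0.469 -0.143  0.53 ] F [-0.5 -0.7  0.1] w 1.0 0.0
{'point': [0.5643, -0.1583, 0.054], 'score': 0.95}
{'point': [0.6591, -0.2336, 0.0485], 'score': 0.59}
0.8 229 275 281 331
0.75 212 274 176 250
[240.54810109 223.69798024] [243.88147302 198.05844445] [189.44940108 163.52860932]
```

View pics/w0.png

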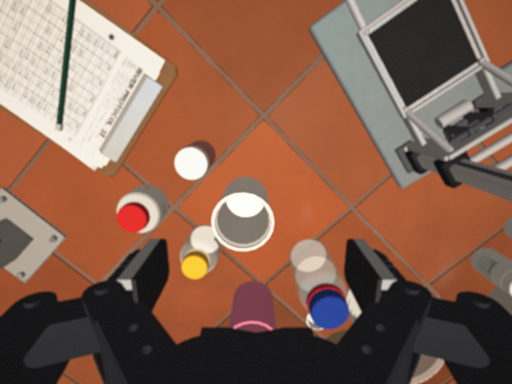

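The wrist view shows the cup rim centred at about (243,221), within 4 px of the prediction. The pink cap at (192,162) and yellow cap at (195,264) stand clear of both fingers along a 45° closing line.

Emit:
apply_moves:
  targets:
    - {"translation":[-0.224,-0.062,0.1],"twist":0,"hand":1}
    - {"translation":[-0.223,-0.061,0.1],"twist":0,"hand":1}
    - {"translation":[0,0,0.35],"twist":0,"hand":1}
    - {"translation":[0,0,0.35],"twist":0,"hand":1}
    - {"translation":[0,0,0.35],"twist":0,"hand":1}
    - {"translation":[0,0,0],"twist":0,"hand":1}
    - {"translation":[0,0,0],"twist":0,"hand":1}

```text
time: 4.8
tool_pos: [0.5627, -0.1452, 0.1286]
tool_rot: [-0.0, 0.382, 0.924, 0.0]
contact_force: [-0.2, 0.9, 0.7]
gripper_width: 1.005
grasp_force: 0.0
```

```bash
python3 - <<'E'
from h import *
togo([.563,-.147,.062])
f=grab_frame("wrist");cv2.imwrite("pics/w1.png",f[:,:,::-1])
print(proj("wrist",[.563,-.147,.088]))
E
```

```text
t 4.8 tcp [ 0.5627 -0.1452  0.1286] yang 0.7874 z [-0.001  0.    -1.   ] togo [-0.015 -0.011  0.666] F [-0.2  0.9  0.7] w 1.005 0.0
[252.47860507 227.95753729]
```

View pics/w1.png

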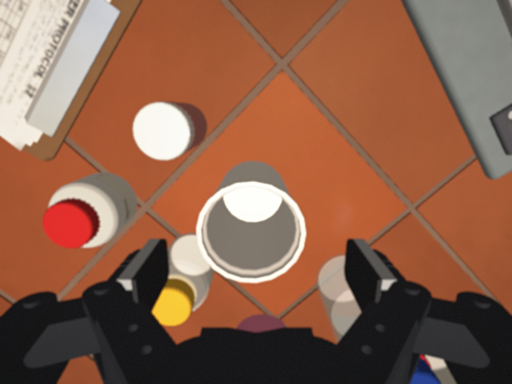

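The rim centre is at (251,230), against a predicted (252,228), so the gripper is centred.

Emit:
apply_moves:
  targets:
    - {"translation":[-0.015,-0.01,0.22],"twist":0,"hand":1}
    - {"translation":[0,0,0.22],"twist":0,"hand":1}
    - {"translation":[0,0,0.22],"twist":0,"hand":1}
    - {"translation":[0,0,0],"twist":0,"hand":1}
    - {"translation":[0,0,0],"twist":0,"hand":0.6}
    - {"translation":[0,0,0],"twist":0,"hand":0.6}
    - {"translation":[0,0,0],"twist":0,"hand":0.6}
    - {"translation":[0,0,0],"twist":0,"hand":0.6}

```text
time: 5.65
tool_pos: [0.5653, -0.149, 0.0658]
tool_rot: [0.003, 0.382, 0.924, -0.0]
contact_force: [-1.9, -0.5, 6.2]
gripper_width: 0.745
grasp_force: 65.3
```

Emit:
apply_moves:
  targets:
    - {"translation":[0,0,-0.1],"twist":0,"hand":0.6}
    - {"translation":[0,0,-0.3],"twist":0,"hand":0.6}
    - {"translation":[0,0,-0.4],"twist":0,"hand":0.6}
    - {"translation":[0,0,-0.4],"twist":0,"hand":0.6}
    - {"translation":[0,0,0],"twist":0,"hand":0.6}

```text
time: 6.15
tool_pos: [0.5673, -0.1493, 0.1914]
tool_rot: [0.007, 0.382, 0.924, 0.0]
contact_force: [0.7, 0.1, -0.0]
gripper_width: 0.745
grasp_force: 66.0
```

```bash
python3 - <<'E'
from h import *
togo([.570,.096,.185])
s,p,R=pose();c=np.array(get_calibration("wrist")["pose"]);print("cam in tool",R.T@(c[:3,3]-p),s["joint_pos"])
f=grab_frame("scene");cv2.imwrite("pics/s1.png",f[60:300,100:400][:,:,::-1].repeat(2,0).repeat(2,1))
E
```

```text
t 6.15 tcp [ 0.5673 -0.1493  0.1914] yang 0.7862 z [ 0.014 -0.005 -1.   ] togo [1.715 1.755 0.051] F [ 0.7  0.1 -0. ] w 0.745 66.0076702083461
cam in tool [ 0.07065346  0.00068482 -0.12184401] [-3.84362527e-01 -9.06439526e-04  1.77273869e+00  3.60468613e-04
  1.35513658e+00 -1.17063590e+00]
```

View pics/s1.png

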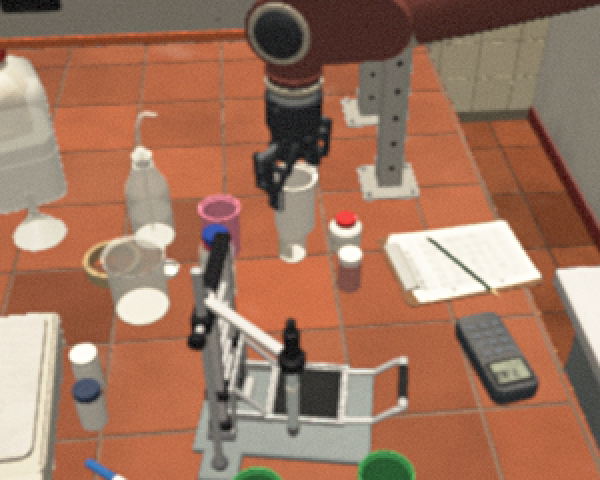

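The cup is held upright above its spot, and the jars are still in place.

Emit:
apply_moves:
  targets:
    - {"translation":[0,0,-0.1],"twist":-1,"hand":0.6}
    - {"translation":[0,0,0],"twist":-1,"hand":0.6}
    - {"translation":[0,0,0],"twist":-1,"hand":0.6}
    - {"translation":[0,0,0],"twist":-1,"hand":0.6}
    - {"translation":[0,0,0],"twist":-1,"hand":0.6}
    - {"translation":[0,0,0],"twist":-1,"hand":0.6}
    - {"translation":[0,0,0],"twist":0,"hand":0.6}

```text
time: 6.9
tool_pos: [0.5624, -0.1475, 0.1907]
tool_rot: [-0.001, 0.092, 0.996, 0.0]
contact_force: [0.0, -0.1, -0.2]
gripper_width: 0.745
grasp_force: 66.0
```

Emit:
apply_moves:
  targets:
    - {"translation":[0.07,0.4,0],"twist":0,"hand":0.6}
    - {"translation":[0.07,0.4,0],"twist":0,"hand":0.6}
    - {"translation":[0.07,0.4,0],"twist":0,"hand":0.6}
    - {"translation":[0.07,0.4,0],"twist":0,"hand":0.6}
    - {"translation":[0.07,0.4,0],"twist":0,"hand":0.6}
    - {"translation":[0.07,0.3,0],"twist":0,"hand":0.6}
    - {"translation":[0,0.1,0],"twist":0,"hand":0.6}
    - {"translation":[0,0,0],"twist":0,"hand":0.6}

```text
time: 7.7
tool_pos: [0.5657, 0.0966, 0.1916]
tool_rot: [-0.001, 0.092, 0.996, -0.0]
contact_force: [0.2, 0.4, -0.4]
gripper_width: 0.747
grasp_force: 66.2
```

```bash
python3 - <<'E'
from h import *
togo([.570,.096,.117])
f=grab_frame("top")
cv2.imwrite("pics/t2.png",cv2.resize(f[120:250,140:380],None,fx=3.3,fy=3.3,interpolation=cv2.INTER_CUBIC)[:,:,::-1])
f=grab_frame("wrist");cv2.imwrite("pics/w2.png",f[:,:,::-1])
E
```

```text
t 7.7 tcp [0.5657 0.0966 0.1916] yang 1.3869 z [-0.001 -0.    -1.   ] togo [-0.044  0.002  0.746] F [ 0.2  0.4 -0.4] w 0.747 66.24314689077437
```

View pics/w2.png

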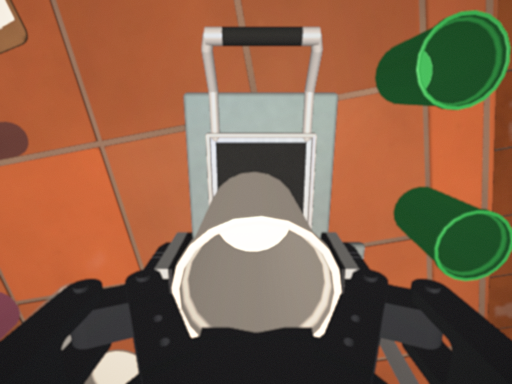

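The wrist view shows the cup gripped with its rim centred near (257,279), the handle's grip centred at (262,37) and the platform's front lip running (208,137)–(316,137).

```bash
python3 - <<'E'
from h import *
h=ray("wrist",262.5,37,.083)[:2];a=ray("wrist",208,137,.054)[:2];b=ray("wrist",316,137,.054)[:2]
hl=ray("wrist",222,37,.083)[:2];hr=ray("wrist",302,36,.083)[:2]
d=b-a;y=np.arctan2(-d[0],d[1]);e=np.array([np.cos(y),np.sin(y)])
print("handle",h,"lip mid",(a+b)/2,np.linalg.norm(d),"yaw",y,np.arctan2(-(hr-hl)[0],(hr-hl)[1]))
for yy in(y,-.185): 
  e=np.array([np.cos(yy),np.sin(yy)]);print("plat from handle",h+.12*e,"from lip",(a+b)/2+.049*e)
print("cup rim",ray("wrist",257,277,.2138))
E
```

```text
handle [0.45321537 0.12145286] lip mid [0.52465385 0.10858986] 0.09328886036868125 yaw -0.186026454007746 -0.17475527230190813
plat from handle [0.571145   0.09925821] from lip [0.57280845 0.09952705]
plat from handle [0.57116772 0.09937927] from lip [0.57281773 0.09957648]
cup rim [0.55940551 0.0972988  0.2138    ]
```

Emit:
apply_moves:
  targets:
    - {"translation":[-0.08,0.025,0.1],"twist":0,"hand":0.6}
    - {"translation":[0,0,0.2],"twist":0,"hand":0.6}
    - {"translation":[0,0,0.2],"twist":0,"hand":0.6}
    - {"translation":[0,0,0.12],"twist":0,"hand":0.6}
    - {"translation":[0,0,0.06],"twist":0,"hand":0.6}
    - {"translation":[0,0,0.03],"twist":0,"hand":0.6}
    - {"translation":[0,0,0],"twist":0,"hand":0.6}

```text
time: 8.5
tool_pos: [0.5747, 0.0964, 0.1214]
tool_rot: [0.0, 0.092, 0.996, -0.0]
contact_force: [0.6, -0.6, -0.9]
gripper_width: 0.746
grasp_force: 66.2
```

Emit:
apply_moves:
  targets:
    - {"translation":[0,0,0.03],"twist":0,"hand":0.6}
    - {"translation":[0,0,0],"twist":0,"hand":0.6}

```text
time: 8.7
tool_pos: [0.5747, 0.0967, 0.1188]
tool_rot: [0.0, 0.092, 0.996, 0.0]
contact_force: [-0.1, -0.1, -1.8]
gripper_width: 0.746
grasp_force: 66.3
```

Emit:
apply_moves:
  targets:
    - {"translation":[0,0,0.02],"twist":0,"hand":0.6}
    - {"translation":[0,0,0],"twist":0,"hand":0.6}

```text
time: 8.9
tool_pos: [0.5744, 0.0967, 0.1164]
tool_rot: [0.0, 0.092, 0.996, 0.0]
contact_force: [-0.1, 0.2, -1.4]
gripper_width: 0.748
grasp_force: 66.3
```

Emit:
apply_moves:
  targets:
    - {"translation":[0,0,0.015],"twist":0,"hand":0.6}
    - {"translation":[0,0,0],"twist":0,"hand":0.6}

```text
time: 9.1
tool_pos: [0.5749, 0.0967, 0.1157]
tool_rot: [0.0, 0.092, 0.996, 0.0]
contact_force: [-0.9, -0.1, 3.8]
gripper_width: 0.747
grasp_force: 66.1
```

Emit:
apply_moves:
  targets:
    - {"translation":[0,0,0],"twist":0,"hand":0.8}
    - {"translation":[0,0,0],"twist":0,"hand":0.9}
    - {"translation":[0,0,0],"twist":0,"hand":1}
    - {"translation":[0,0,0],"twist":0,"hand":1}
    - {"translation":[0,0,-0.1],"twist":0,"hand":1}
    - {"translation":[0,0,-0.3],"twist":0,"hand":1}
    - {"translation":[0,0,-0.4],"twist":0,"hand":1}
    - {"translation":[0,0,0],"twist":0,"hand":1}

```text
time: 9.9
tool_pos: [0.5782, 0.0969, 0.2029]
tool_rot: [0.006, 0.092, 0.996, 0.001]
contact_force: [0.3, 0.2, 1.6]
gripper_width: 0.997
grasp_force: 0.0
```

```bash
python3 - <<'E'
from h import *
togo([.57,.098,.35])
f=grab_frame("wrist");cv2.imwrite("pics/w3.png",f[:,:,::-1])
print(proj("wrist",[.571,.098,.138]),proj("wrist",[.571,.098,.05]))
E
```

```text
t 9.9 tcp [0.5782 0.0969 0.2029] yang 1.3861 z [ 0.013  0.001 -1.   ] togo [ 0.065  0.    -1.472] F [0.3 0.2 1.6] w 0.997 0.0
[254.8402334  205.85194332] [255.01412217 174.26975803]
```

View pics/w3.png

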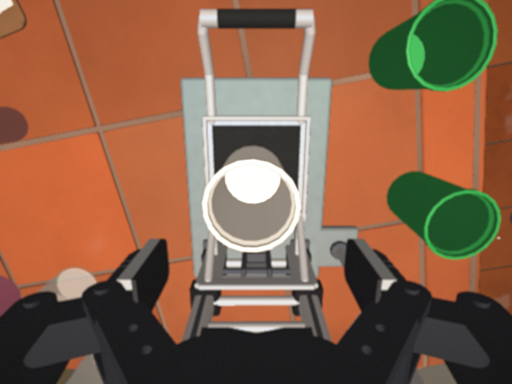

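The cup stands upright on the platform with its rim centred at (252,205), within about 2 mm of the prediction. Next I'll measure the electrode's height from the scene view (rod tip at (247,276), holder at (245,239), cap top at (245,221)).

```bash
python3 - <<'E'
from h import *
# joint fit: electrode xy from both cameras
from scipy.optimize import least_squares
top=np.array([140+88/3.3,120+184/3.3])
for tipv in (275,):
    def f(p):
        x,y,z=p
        return np.r_[proj("scene",[x,y,z+.041])-[245.5,221],proj("scene",[x,y,z])-[245.5,239],proj("scene",[x,y,z-.117])-[247,tipv],proj("top",[x,y,z+.04])-top]
    r=least_squares(f,[.596,.24,.285]);print(r.x,r.fun.round(1))
f=grab_frame("scene");g=cv2.resize(f[190:310,180:330],None,fx=5,fy=5,interpolation=cv2.INTER_CUBIC);cv2.imwrite("pics/s3.png",g[:,:,::-1])
a=np.array([.6825,.1525]);d=r.x[:2]-a;print(np.linalg.norm(d),np.arctan2(d[1],d[0]))
togo([r.x[0],r.x[1],.42])
E
```

```text
[0.59771684 0.23928885 0.27530063] [ 0.4  2.   0.7 -1.4 -0.1 -0.6 -0.  -1.2]
0.1213280205784662 2.3445049828771585
t 10.0 tcp [0.5755 0.0967 0.1972] yang 1.3861 z [ 0.004  0.    -1.   ] togo [ 0.034  1.444 -2.227] F [ 0.3 -0.2 -0.6] w 0.999 0.0
```

View pics/s3.png

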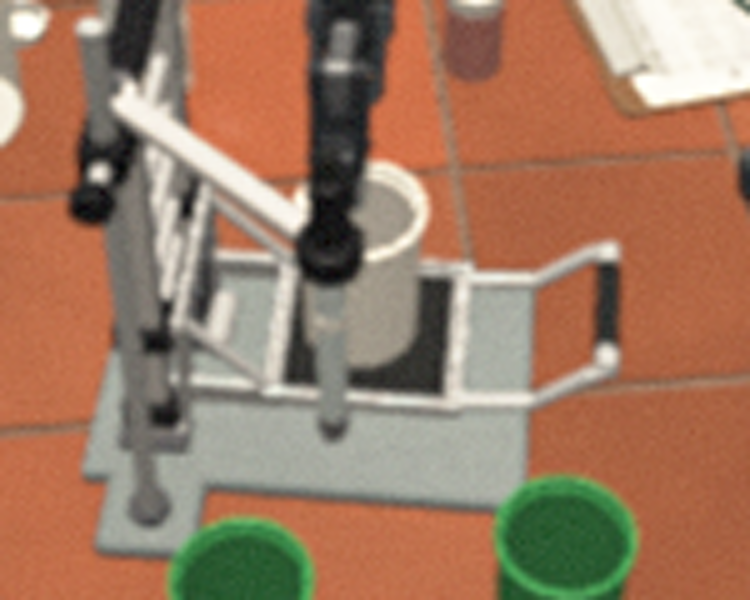

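The view shows the rod tip at about (247,276), holder at (246,240) and the cup standing free. That puts the tip near z = 0.158 to 0.163, about 20 mm above the rim now. The 0.064 seat would then leave it about 44 mm above the cup's underside.

Emit:
apply_moves:
  targets:
    - {"translation":[0,0,-0.45],"twist":0,"hand":1}
    - {"translation":[0,0,-0.45],"twist":0,"hand":0.6}
    - {"translation":[0,0,-0.45],"twist":1,"hand":0.6}
    - {"translation":[0,0,-0.45],"twist":1,"hand":0.6}
    - {"translation":[0,0,-0.35],"twist":1,"hand":0.6}
    - {"translation":[0,0,0],"twist":1,"hand":0.6}
    - {"translation":[0,0,0],"twist":1,"hand":0.6}
    - {"translation":[0,0,0],"twist":1,"hand":0.6}

```text
time: 10.8
tool_pos: [0.5742, 0.0966, 0.4084]
tool_rot: [-0.001, 0.384, 0.923, -0.0]
contact_force: [0.4, -0.2, 1.2]
gripper_width: 0.597
grasp_force: 0.0
```

```bash
python3 - <<'E'
from h import *
togo([.597,.240,.41])
E
```

```text
t 10.8 tcp [0.5742 0.0966 0.4084] yang 0.7819 z [-0.002 -0.    -1.   ] togo [ 0.857  1.172 -0.017] F [ 0.4 -0.2  1.2] w 0.597 0.0
```

Emit:
apply_moves:
  targets:
    - {"translation":[0.28,0.38,0],"twist":0.1,"hand":0.6}
    - {"translation":[0.28,0.38,0],"twist":0,"hand":0.6}
    - {"translation":[0.28,0.38,0],"twist":0,"hand":0.6}
    - {"translation":[0.02,0.03,0],"twist":0,"hand":0.6}
    - {"translation":[0,0,0],"twist":0,"hand":0.6}
    - {"translation":[0,0,0],"twist":0,"hand":0.6}

```text
time: 11.4
tool_pos: [0.5971, 0.2394, 0.4087]
tool_rot: [-0.001, 0.387, 0.922, -0.001]
contact_force: [1.5, -0.3, -0.1]
gripper_width: 0.601
grasp_force: 0.0
```

```bash
python3 - <<'E'
from h import *
togo([.597,.240,.3])
f=grab_frame("wrist");cv2.imwrite("pics/w4.png",f[:,:,::-1])
print(proj("wrist",[.597,.24,.316]),proj("wrist",[.6825,.1525,.29]),proj("wrist",[.571,.098,.138]))
E
```

```text
t 11.4 tcp [0.5971 0.2394 0.4087] yang 0.7754 z [-0.002 -0.001 -1.   ] togo [0.004 0.006 1.087] F [ 1.5 -0.3 -0.1] w 0.601 0.0
[256.14903685 200.13398293] [256.08021913 313.44002225] [172.76113936 217.3078783 ]
```

View pics/w4.png

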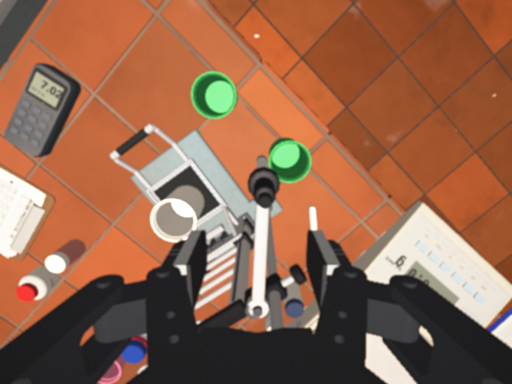

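The cap top shows at (265,197), about 9 px right of the prediction, so the electrode is 5 mm further along tool +y. The swing axis at (257,309) agrees.

Emit:
apply_moves:
  targets:
    - {"translation":[0.015,0.055,0],"twist":0.4,"hand":0.6}
    - {"translation":[0,0,0.3],"twist":0,"hand":0.6}
    - {"translation":[0,0,0.3],"twist":0,"hand":0.6}
    - {"translation":[0,0,0.3],"twist":0,"hand":0.6}
    - {"translation":[0,0,0.2],"twist":0,"hand":0.6}
    - {"translation":[0,0,0],"twist":0,"hand":0.6}
    - {"translation":[0,0,0],"twist":0,"hand":0.42}
    - {"translation":[0,0,0],"twist":0,"hand":0.42}

```text
time: 12.25
tool_pos: [0.6009, 0.2446, 0.3023]
tool_rot: [0.001, 0.406, 0.914, 0.001]
contact_force: [-0.5, -0.1, -0.3]
gripper_width: 0.42
grasp_force: 0.0
```

```bash
python3 - <<'E'
from h import *
togo([.597,.240,.3])
f=grab_frame("wrist");cv2.imwrite("pics/w5.png",f[:,:,::-1])
E
```

```text
t 12.25 tcp [0.6009 0.2446 0.3023] yang 0.7352 z [ 0.003  0.001 -1.   ] togo [-0.008 -0.06   0.022] F [-0.5 -0.1 -0.3] w 0.42 0.0
```

View pics/w5.png

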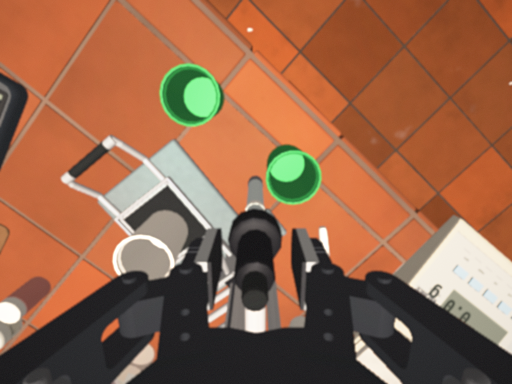

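The holder sits centred between the fingers at (255,230). I've now viewed 11 pictures, one over the limit of 10, so from here I'll go by numbers only. Next I swing it along its arc.

Emit:
apply_moves:
  targets:
    - {"translation":[-0.006,-0.125,0],"twist":-1,"hand":0.42}
    - {"translation":[-0.006,-0.125,0],"twist":-1,"hand":0.42}
    - {"translation":[-0.006,-0.125,0],"twist":-1,"hand":0.42}
    - {"translation":[-0.006,-0.125,0],"twist":-1,"hand":0.42}
    - {"translation":[-0.006,-0.125,0],"twist":-1,"hand":0.42}
    - {"translation":[-0.006,-0.125,0],"twist":-1,"hand":0.42}
    - {"translation":[0,0,0],"twist":0,"hand":0.42}

```text
time: 13.0
tool_pos: [0.5627, 0.1806, 0.3018]
tool_rot: [0.002, 0.118, 0.993, 0.0]
contact_force: [0.4, 0.2, -0.3]
gripper_width: 0.422
grasp_force: 0.0
```

```bash
python3 - <<'E'
from h import *
s,p,R=pose();a=np.array([.6825,.1525]);d=p[:2]-a;print(np.linalg.norm(d),np.arctan2(d[1],d[0]));togo(p)
recognise
grab_frame("top");print([(round(r["score"],2),np.round(r["point"],3)) for r in recognise("top","probe_top")[:2]])
E
```

```text
0.12306469283540442 2.911461460794219
t 13.0 tcp [0.5627 0.1806 0.3018] yang 1.3344 z [ 0.003  0.    -1.   ] togo [0. 0. 0.] F [ 0.4  0.2 -0.3] w 0.422 0.0
[(0.67, array([0.65 , 0.084, 0.049]))]
```

Emit:
apply_moves:
  targets:
    - {"translation":[-0.006,-0.125,0],"twist":-1,"hand":0.42}
    - {"translation":[-0.006,-0.125,0],"twist":-1,"hand":0.42}
    - {"translation":[-0.006,-0.125,0],"twist":-1,"hand":0.42}
    - {"translation":[-0.006,-0.125,0],"twist":-1,"hand":0.42}
    - {"translation":[-0.006,-0.125,0],"twist":-1,"hand":0.42}
    - {"translation":[-0.003,-0.065,0],"twist":-0.5,"hand":0.42}
    - {"translation":[-0.003,-0.065,0],"twist":-0.5,"hand":0.42}
    - {"translation":[0,0,0],"twist":0,"hand":0.42}

```text
time: 13.9
tool_pos: [0.5679, 0.1072, 0.3003]
tool_rot: [0.0, -0.181, 0.984, -0.0]
contact_force: [-0.2, -0.0, 0.3]
gripper_width: 0.42
grasp_force: 0.0
```

Emit:
apply_moves:
  targets:
    - {"translation":[-0.001,-0.04,0],"twist":-0.3,"hand":0.42}
    - {"translation":[-0.001,-0.04,0],"twist":-0.3,"hand":0.42}
    - {"translation":[0,0,0],"twist":0,"hand":0.42}

```text
time: 14.2
tool_pos: [0.5708, 0.1002, 0.3001]
tool_rot: [0.0, -0.21, 0.978, 0.0]
contact_force: [-0.2, -0.1, -1.0]
gripper_width: 0.419
grasp_force: 0.0
```

Emit:
apply_moves:
  targets:
    - {"translation":[-0.001,-0.03,0],"twist":-0.2,"hand":0.42}
    - {"translation":[-0.001,-0.02,0],"twist":-0.2,"hand":0.42}
    - {"translation":[0,0,0],"twist":0,"hand":0.42}

```text
time: 14.5
tool_pos: [0.5729, 0.0957, 0.3]
tool_rot: [0.0, -0.231, 0.973, 0.0]
contact_force: [-0.2, 1.4, 0.0]
gripper_width: 0.42
grasp_force: 0.7
```

```bash
python3 - <<'E'
from h import *
s,p,R=pose();a=np.array([.6825,.1525]);d=p[:2]-a;print(np.linalg.norm(d),np.arctan2(d[1],d[0])%6.283);togo(p)
E
```

```text
0.12343866627372077 3.619763481163417
t 14.5 tcp [0.5729 0.0957 0.3   ] yang 2.0361 z [ 0.     0.001 -1.   ] togo [0. 0. 0.] F [-0.2  1.4  0. ] w 0.42 0.6504270806908607
```

Contact now appears (0.7 N), about where the stop must be. Continue in small steps until the force rises.

Emit:
apply_moves:
  targets:
    - {"translation":[0,-0.02,0],"twist":0,"hand":0.42}
    - {"translation":[0,0,0],"twist":0,"hand":0.42}

```text
time: 14.7
tool_pos: [0.5731, 0.0953, 0.2999]
tool_rot: [-0.0, -0.231, 0.973, 0.002]
contact_force: [-2.6, 6.6, 1.2]
gripper_width: 0.42
grasp_force: 3.5
```

Emit:
apply_moves:
  targets:
    - {"translation":[0,-0.02,0],"twist":0,"hand":0.42}
    - {"translation":[0,0,0],"twist":0,"hand":0.42}

```text
time: 14.9
tool_pos: [0.5732, 0.0951, 0.2998]
tool_rot: [-0.001, -0.231, 0.973, 0.004]
contact_force: [-5.4, 12.2, 2.0]
gripper_width: 0.424
grasp_force: 6.1
```

Emit:
apply_moves:
  targets:
    - {"translation":[0,-0.02,0],"twist":0,"hand":0.42}
    - {"translation":[0,0,0],"twist":0,"hand":0.42}

```text
time: 15.1
tool_pos: [0.5734, 0.0948, 0.2997]
tool_rot: [-0.002, -0.232, 0.973, 0.006]
contact_force: [-7.5, 15.8, 3.1]
gripper_width: 0.42
grasp_force: 8.7
```

The arm is hard against its stop: the force climbs and the tool no longer moves. Back off, open and rise.

Emit:
apply_moves:
  targets:
    - {"translation":[0,0.05,0],"twist":0,"hand":0.42}
    - {"translation":[0,0.035,0],"twist":0,"hand":0.5}
    - {"translation":[0,0,0],"twist":0,"hand":0.55}
    - {"translation":[0,0,-0.1],"twist":0,"hand":0.55}
    - {"translation":[0,0,-0.4],"twist":0,"hand":0.55}
    - {"translation":[0,0,-0.4],"twist":0,"hand":0.55}
    - {"translation":[0,0,-0.2],"twist":0,"hand":0.55}
    - {"translation":[0,0,0],"twist":0,"hand":0.55}

```text
time: 15.9
tool_pos: [0.573, 0.0971, 0.4158]
tool_rot: [0.004, -0.23, 0.973, -0.001]
contact_force: [-0.4, -0.1, 0.6]
gripper_width: 0.553
grasp_force: 0.0
```

```bash
python3 - <<'E'
from h import *
f=grab_frame("wrist")
for q in("cup","probe_top","lift_handle"):
  print(q,[(round(r["score"],2),np.round(r["point"],3)) for r in recognise("wrist",q)[:3]])
  for r in regions_of("wrist",q)[:2]:
    v,u=np.nonzero(r["pixels"]);print(round(r["score"],2),u.min(),u.max(),v.min(),v.max(),u.mean(),v.mean())
print(proj("wrist",[.571,.098,.316]),proj("wrist",[.571,.098,.275]),proj("wrist",[.571,.098,.138]))
c=np.array([-.118,.022])/.12
grab_frame("scene");print("scene",[(round(r["score"],2),np.round(r["point"],3)) for r in recognise("scene","probe_top")[:2]],[(round(r["score"],2),np.round(r["point"],3)) for r in recognise("scene","lift_handle")[:2]])
togo([.453,.120,.41])
E
```

```text
cup [(0.73, array([0.491, 0.267, 0.056])), (0.69, array([ 0.677, -0.243,  0.058])), (0.64, array([0.572, 0.093, 0.072]))]
0.92 305 349 201 247 327.4988540870894 222.4996180290298
0.85 0 67 83 129 29.83597464342314 106.37242472266244
probe_top [(0.67, array([0.604, 0.11 , 0.286])), (0.2, array([0.633, 0.129, 0.287]))]
0.78 246 275 154 312 260.085690515807 226.10316139767056
lift_handle [(0.69, array([0.647, 0.084, 0.048])), (0.66, array([ 0.492, -0.221,  0.018])), (0.58, array([0.551, 0.093, 0.058]))]
0.69 184 333 61 221 259.60980207351554 139.83836003770028
[255.88843381 200.59590542] [255.84631371 186.33456338] [255.76641953 159.28338314]
scene [(0.76, array([0.574, 0.106, 0.283]))] [(0.95, array([0.605, 0.119, 0.054]))]
t 16.4 tcp [0.5715 0.0976 0.4089] yang 2.036 z [-0.001 -0.    -1.   ] togo [ 0.959  0.732 -0.009] F [-0.2  0.1  0.2] w 0.55 0.0
```

Emit:
apply_moves:
  targets:
    - {"translation":[0.32,0.244,0],"twist":0,"hand":0.55}
    - {"translation":[0.32,0.244,0],"twist":0,"hand":0.55}
    - {"translation":[0.32,0.244,0],"twist":0,"hand":0.55}
    - {"translation":[0,0,0],"twist":1,"hand":0.55}
    - {"translation":[0,0,0],"twist":1,"hand":0.55}
    - {"translation":[0,0,0],"twist":1,"hand":0.55}
    - {"translation":[0,0,0],"twist":1,"hand":0.55}
    - {"translation":[0,0,0],"twist":1,"hand":0.55}

```text
time: 17.2
tool_pos: [0.4529, 0.12, 0.4097]
tool_rot: [-0.0, 0.019, 1.0, -0.0]
contact_force: [0.0, 1.1, 0.6]
gripper_width: 0.548
grasp_force: 0.0
```

Emit:
apply_moves:
  targets:
    - {"translation":[0,0,0],"twist":1,"hand":0.55}
    - {"translation":[0,0,0],"twist":1,"hand":0.55}
    - {"translation":[0,0,0],"twist":1,"hand":0.55}
    - {"translation":[0,0,0],"twist":1,"hand":0.55}
    - {"translation":[0,0,0],"twist":1,"hand":0.55}
    - {"translation":[0,0,0],"twist":1,"hand":0.55}
    - {"translation":[0,0,0],"twist":1,"hand":0.55}
    - {"translation":[0,0,0],"twist":1,"hand":0.55}

```text
time: 18.0
tool_pos: [0.453, 0.12, 0.4096]
tool_rot: [-0.0, 0.407, 0.913, -0.0]
contact_force: [-0.8, 0.7, -0.5]
gripper_width: 0.549
grasp_force: 0.0
```

Emit:
apply_moves:
  targets:
    - {"translation":[0,0,0],"twist":1,"hand":0.55}
    - {"translation":[0,0,0],"twist":1,"hand":0.55}
    - {"translation":[0,0,0],"twist":1,"hand":0.55}
    - {"translation":[0,0,0],"twist":1,"hand":0.55}
    - {"translation":[0,0,0],"twist":1,"hand":0.55}
    - {"translation":[0,0,0],"twist":1,"hand":0.55}
    - {"translation":[0,0,0],"twist":1,"hand":0.55}
    - {"translation":[0,0,0],"twist":1,"hand":0.55}

```text
time: 18.8
tool_pos: [0.453, 0.12, 0.4096]
tool_rot: [-0.0, 0.731, 0.683, -0.0]
contact_force: [-0.6, -0.4, 0.1]
gripper_width: 0.549
grasp_force: 0.0
```

```bash
python3 - <<'E'
from h import *
togo([.453,.120,.2])
E
```

```text
t 18.8 tcp [0.453  0.12   0.4096] yang -0.0681 z [-0. -0. -1.] togo [0.000e+00 1.000e-03 2.096e+00] F [-0.6 -0.4  0.1] w 0.549 0.0
```

Another 0.117 of twist, then down to z ≈ 0.2 and locate the handle from there.

Emit:
apply_moves:
  targets:
    - {"translation":[0,0,0.3],"twist":0.6,"hand":0.55}
    - {"translation":[0,0,0.45],"twist":0.57,"hand":0.55}
    - {"translation":[0,0,0.45],"twist":0,"hand":0.55}
    - {"translation":[0,0,0.45],"twist":0,"hand":0.55}
    - {"translation":[0,0,0.45],"twist":0,"hand":0.55}
    - {"translation":[0,0,0],"twist":0,"hand":0.55}
    - {"translation":[0,0,0],"twist":0,"hand":0.55}

```text
time: 19.5
tool_pos: [0.4529, 0.12, 0.2001]
tool_rot: [-0.0, 0.768, 0.64, -0.0]
contact_force: [0.4, 0.3, 0.9]
gripper_width: 0.548
grasp_force: 0.0
```

```bash
python3 - <<'E'
from h import *
togo([.453,.120,.083])
f=grab_frame("wrist")
print(proj("wrist",[.453,.120,.08]),proj("wrist",[.453-.007,.120-.039,.08]),proj("wrist",[.453+.007,.120+.039,.08]))
# dark grip: intensity profile across the predicted handle line
g=cv2.cvtColor(f,cv2.COLOR_RGB2GRAY)
m=((f.max(2)<75)).astype(np.uint8)
n,l,st,ce=cv2.connectedComponentsWithStats(m)
for i in range(1,n):
    if st[i,4]>300: print(st[i],ce[i].round(1))
E
```

```text
t 19.5 tcp [0.4529 0.12   0.2001] yang -0.181 z [-0.001 -0.    -1.   ] togo [1.000e-03 3.000e-03 1.171e+00] F [0.4 0.3 0.9] w 0.548 0.0
[254.4166843  191.39449005] [254.64584165 234.07360723] [254.16697461 144.88762786]
[ 337  141   97   80 3044] [370.7 169.5]
[474 155  36  55 366] [493.2 175.8]
[249 160  13  63 789] [254.9 190.6]
[    0   207   512   177 41220] [252.8 331.3]
[457 226  27  22 303] [467.1 234.1]
```

The dark grip shows at (255,191), exactly where predicted. Descend and grip.

Emit:
apply_moves:
  targets:
    - {"translation":[0,0,0.4],"twist":0,"hand":0.55}
    - {"translation":[0,0,0.4],"twist":0,"hand":0.55}
    - {"translation":[0,0,0.37],"twist":0,"hand":0.55}
    - {"translation":[0,0,0],"twist":0,"hand":0.55}
    - {"translation":[0,0,0],"twist":0,"hand":0.3}
    - {"translation":[0,0,0],"twist":0,"hand":0.2}
    - {"translation":[0,0,0],"twist":0,"hand":0.1}
    - {"translation":[0,0,0],"twist":0,"hand":0}

```text
time: 20.35
tool_pos: [0.4521, 0.121, 0.0865]
tool_rot: [-0.002, 0.768, 0.64, -0.001]
contact_force: [-15.8, 1.9, 15.1]
gripper_width: 0.114
grasp_force: 58.6
```

Emit:
apply_moves:
  targets:
    - {"translation":[0,0,0],"twist":0,"hand":0}
    - {"translation":[0,0,0],"twist":0,"hand":0}

```text
time: 20.55
tool_pos: [0.452, 0.121, 0.0864]
tool_rot: [-0.002, 0.768, 0.64, -0.001]
contact_force: [-15.2, 1.9, 13.5]
gripper_width: 0.115
grasp_force: 58.6
```

Emit:
apply_moves:
  targets:
    - {"translation":[0,-0.01,-0.03],"twist":0,"hand":0}
    - {"translation":[0,0,0],"twist":0,"hand":0}

```text
time: 20.75
tool_pos: [0.4519, 0.121, 0.0872]
tool_rot: [-0.001, 0.768, 0.64, 0.001]
contact_force: [-2.9, 5.1, -4.5]
gripper_width: 0.118
grasp_force: 58.7
```

Emit:
apply_moves:
  targets:
    - {"translation":[0,0,-0.02],"twist":0,"hand":0}
    - {"translation":[0,0,-0.04],"twist":0,"hand":0}
    - {"translation":[0,0,-0.05],"twist":0,"hand":0}
    - {"translation":[0,0,-0.05],"twist":0,"hand":0}
    - {"translation":[0,0,-0.02],"twist":0,"hand":0}
    - {"translation":[0,0,0],"twist":0,"hand":0}

```text
time: 21.35
tool_pos: [0.4519, 0.1209, 0.1041]
tool_rot: [-0.001, 0.768, 0.64, 0.001]
contact_force: [-2.2, 5.4, -5.6]
gripper_width: 0.117
grasp_force: 58.7
```

Emit:
apply_moves:
  targets:
    - {"translation":[0,0,-0.03],"twist":0,"hand":0}
    - {"translation":[0,0,-0.05],"twist":0,"hand":0}
    - {"translation":[0,0,-0.05],"twist":0,"hand":0}
    - {"translation":[0,0,-0.05],"twist":0,"hand":0}
    - {"translation":[0,0,-0.05],"twist":0,"hand":0}
    - {"translation":[0,0,-0.03],"twist":0,"hand":0}
    - {"translation":[0,0,0],"twist":0,"hand":0}

```text
time: 22.05
tool_pos: [0.4519, 0.1209, 0.1302]
tool_rot: [-0.001, 0.768, 0.64, 0.001]
contact_force: [-2.6, 5.9, -5.2]
gripper_width: 0.116
grasp_force: 58.8
```

```bash
python3 - <<'E'
from h import *
togo([.452,.121,.160])
grab_frame("scene")
for q in("cup","probe_tip"):
  for r in regions_of("scene",q)[:4]:
    v,u=np.nonzero(r["pixels"]);print(q,round(r["score"],2),u.min(),u.max(),v.min(),v.max())
print("pred rim/foot",proj("scene",[.571,.098,.138+.043]),proj("scene",[.571,.098,.05+.043]),"tip",proj("scene",[.571,.098,.16]))
E
```

```text
t 22.05 tcp [0.4519 0.1209 0.1302] yang -0.1812 z [-0.     0.002 -1.   ] togo [ 0.002  0.001 -0.298] F [-2.6  5.9 -5.2] w 0.116 58.83952796459198
cup 0.95 213 241 294 337
cup 0.89 199 219 158 187
cup 0.66 237 264 210 251
cup 0.59 278 306 286 328
probe_tip 0.86 201 260 169 227
probe_tip 0.66 219 225 237 245
pred rim/foot [253.51236641 219.33085148] [253.57773669 244.02341513] tip [253.52867001 225.48927092]
```

The force is steady at about the platform's weight, with no sideways change, and the cup's mask is where it should be. Continue to about 0.073.

Emit:
apply_moves:
  targets:
    - {"translation":[0,0,-0.03],"twist":0,"hand":0}
    - {"translation":[0,0,-0.05],"twist":0,"hand":0}
    - {"translation":[0,0,-0.05],"twist":0,"hand":0}
    - {"translation":[0,0,-0.05],"twist":0,"hand":0}
    - {"translation":[0,0,-0.05],"twist":0,"hand":0}
    - {"translation":[0,0,-0.04],"twist":0,"hand":0}
    - {"translation":[0,0,-0.02],"twist":0,"hand":0}
    - {"translation":[0,0,0],"twist":0,"hand":0}

```text
time: 23.0
tool_pos: [0.4519, 0.1209, 0.1591]
tool_rot: [-0.001, 0.768, 0.64, 0.001]
contact_force: [-2.2, 5.6, -5.4]
gripper_width: 0.118
grasp_force: 58.9
```

Emit:
apply_moves:
  targets:
    - {"translation":[0,0,0],"twist":0,"hand":0}
    - {"translation":[0,0,0],"twist":0,"hand":0}

```text
time: 23.2
tool_pos: [0.4519, 0.1209, 0.159]
tool_rot: [-0.001, 0.768, 0.64, 0.001]
contact_force: [-2.6, 5.8, -5.1]
gripper_width: 0.111
grasp_force: 58.9
```

The lift is now about 72.5 mm, inside the 6–12 mm window above the 64 mm seat. Lower gently.

Emit:
apply_moves:
  targets:
    - {"translation":[0,0,0.01],"twist":0,"hand":0}
    - {"translation":[0,0,0.02],"twist":0,"hand":0}
    - {"translation":[0,0,0.02],"twist":0,"hand":0}
    - {"translation":[0,0,0.02],"twist":0,"hand":0}
    - {"translation":[0,0,0],"twist":0,"hand":0}

```text
time: 23.7
tool_pos: [0.4519, 0.1209, 0.1516]
tool_rot: [-0.001, 0.768, 0.64, 0.001]
contact_force: [-0.8, 5.0, -7.1]
gripper_width: 0.117
grasp_force: 58.9
```

Emit:
apply_moves:
  targets:
    - {"translation":[0,0,0.01],"twist":0,"hand":0}
    - {"translation":[0,0,0],"twist":0,"hand":0}

```text
time: 23.9
tool_pos: [0.4519, 0.1209, 0.151]
tool_rot: [-0.001, 0.768, 0.64, 0.001]
contact_force: [-1.9, 4.5, -4.8]
gripper_width: 0.114
grasp_force: 59.2
```

Emit:
apply_moves:
  targets:
    - {"translation":[0,0,0.01],"twist":0,"hand":0}
    - {"translation":[0,0,0],"twist":0,"hand":0}

```text
time: 24.1
tool_pos: [0.4519, 0.1209, 0.1509]
tool_rot: [-0.001, 0.768, 0.64, 0.0]
contact_force: [-5.3, 4.4, -0.7]
gripper_width: 0.111
grasp_force: 59.6
```

Emit:
apply_moves:
  targets:
    - {"translation":[0,0,0.01],"twist":0,"hand":0}
    - {"translation":[0,0,0],"twist":0,"hand":0}

```text
time: 24.3
tool_pos: [0.4519, 0.1209, 0.1507]
tool_rot: [-0.001, 0.768, 0.64, 0.0]
contact_force: [-7.8, 4.6, 5.2]
gripper_width: 0.116
grasp_force: 60.1
```

The load has moved to the pawl: the tool force went from −5 to +5 N at z = 0.1507, a lift of 0.064. Before releasing, I'll check the electrode height numerically.

```bash
python3 - <<'E'
from h import *
f=grab_frame("scene");g=f.max(2)
for z in(.267,.275,.283): print(z,"captop",proj("scene",[.571,.098,z+.041]).round(1),"mid",proj("scene",[.571,.098,z]).round(1),"holder bottom",proj("scene",[.571,.098,z-.008]).round(1),"rod/rim z",proj("scene",[.571,.098,.202]).round(1))
print(g[160:232:1,250:258:1].min(1))
print(g[180:215,235:275:3])
E
```

```text
0.267 captop [253.4 178. ] mid [253.4 192.2] holder bottom [253.4 194.8] rod/rim z [253.5 213. ]
0.275 captop [253.4 175.1] mid [253.4 189.5] holder bottom [253.4 192.2] rod/rim z [253.5 213. ]
0.283 captop [253.4 172.2] mid [253.4 186.7] holder bottom [253.4 189.5] rod/rim z [253.5 213. ]
[186 188 192 190 190 189 190 192 169  89  49  43  27  21  24  29  36  29
   6  17  12  23  20  15  20  18  13  17  33  43  26  19   9  16  44  92
 138 136 136 137 138 139 149 160 156 137 134 135 138 134 139 137 137 136
 133 138 138 136 135 137 140 208 220 162 151 157 157 160 159 158 157 157]
[[189 178 155 162 160  72  31  59 193 184 137 144 147 144]
 [187 176 146 163 169  72  26  58 192 186 139 136 151 150]
 [189 178 145 168 215  82  20  53 191 190 146 142 157 202]
 [186 177 147 171 249  94  21  48 191 191 146 148 217 254]
 [190 183 148 151 243  59  24  32 176 191 150 149 255 255]
 [191 183 153 148 216  24  25  24 146 183 148 151 255 254]
 [194 183 147 151 178  23  21  25  99 157 152 162 255 254]
 [178 175 169 148 169  32  21  29  78 176 163 173 255 254]
 [160 153 206 169 187  34  33  37  93 201 15
[... 849 characters left out ...]
3 206 210 232 225 188 197 215 210 205 156 123 125]
 [207 209 209 232 243 235 161 215 231 210 204 165 126 125]
 [211 211 218 243 222 216 141 209 241 220 210 177 146 134]
 [205 210 241 229 229 220 134 197 233 235 208 165 172 150]
 [207 208 249 230 225 181 140 205 233 250 210 158 184 180]
 [208 220 239 228 174 151 140 161 235 242 219 163 186 189]
 [210 234 231 186 160 157 139 147 195 235 227 158 180 187]
 [208 250 227 157 164 161 142 150 161 236 238 161 186 182]
 [205 253 208 153 158 157 137 152 164 225 247 174 189 186]
 [206 255 175 157 160 151 143 148 155 197 249 174 187 188]
 [205 255 164 161 159 157 140 150 165 181 254 173 185 185]
 [207 254 160 155 164 158 141 152 161 181 253 183 186 186]]
```

Corrected for the edge widths, the holder is at z ≈ 0.281 and the tip at ≈ 0.163. That puts the tip about 49 mm above the cup's underside at this seat (allowed 5.5 to 58), so I release gently.

Emit:
apply_moves:
  targets:
    - {"translation":[0,0,-0.003],"twist":0,"hand":0}
    - {"translation":[0,0,0],"twist":0,"hand":0.15}
    - {"translation":[0,0,0],"twist":0,"hand":0.25}
    - {"translation":[0,0,0],"twist":0,"hand":0.4}
    - {"translation":[0,0,0],"twist":0,"hand":0.6}
    - {"translation":[0,0,0],"twist":0,"hand":0.6}

```text
time: 24.95
tool_pos: [0.4526, 0.1199, 0.1497]
tool_rot: [0.001, 0.768, 0.64, 0.0]
contact_force: [-0.8, 0.2, 0.5]
gripper_width: 0.6
grasp_force: 0.0
```

Emit:
apply_moves:
  targets:
    - {"translation":[0,0,-0.1],"twist":0,"hand":0.6}
    - {"translation":[0,0,-0.3],"twist":0,"hand":0.6}
    - {"translation":[0,0,-0.4],"twist":0,"hand":0.6}
    - {"translation":[0,0,0],"twist":0,"hand":0.6}
    - {"translation":[0,0,0],"twist":0,"hand":0.6}

```text
time: 25.45
tool_pos: [0.453, 0.1202, 0.2312]
tool_rot: [0.001, 0.768, 0.64, 0.002]
contact_force: [-0.3, 0.6, -1.2]
gripper_width: 0.599
grasp_force: 0.0
```

```bash
python3 - <<'E'
from h import *
togo([.452,.121,.25])
f=grab_frame("wrist");m=(f.max(2)<75).astype(np.uint8)
for z in(0,.032,.064): print(z,proj("wrist",[.452,.121,.08+z]),proj("wrist",[.459,.160,.08+z]),proj("wrist",[.445,.082,.08+z]))
n,l,st,ce=cv2.connectedComponentsWithStats(m)
for i in range(1,n):
    if st[i,4]>300: print(st[i],ce[i].round(1))
grab_frame("scene")
for r in regions_of("scene","cup")[:4]:
    v,u=np.nonzero(r["pixels"]);print(round(r["score"],2),u.min(),u.max(),v.min(),v.max())
print(proj("scene",[.571,.098,.202]),proj("scene",[.571,.098,.114]))
E
```

```text
t 25.45 tcp [0.453  0.1202 0.2312] yang -0.1811 z [ 0.004  0.    -1.   ] togo [ 0.007 -0.01  -0.188] F [-0.3  0.6 -1.2] w 0.599 0.0
0 [255.81513302 181.97421091] [255.64317593 139.55244275] [255.97416184 221.20657656]
0.032 [255.78061439 191.5390242 ] [255.58489802 144.08555571] [255.95987814 235.00338386]
0.064 [255.73638631 203.79424285] [255.50936401 149.96092519] [255.94176819 252.4960144 ]
[ 346  146  110   89 3901] [384.6 177.8]
[ 247  169   15   71 1049] [254.  203.9]
[    0   199   512   185 40802] [253.6 331.6]
0.67 212 242 294 338
0.63 199 219 158 185
0.61 238 264 204 245
0.56 278 307 285 328
[253.49558825 212.99317314] [253.56281969 238.38875844]
```

The handle shows at (254,203.9), which matches the 0.064 seat (predicted row 203.8). The platform is hanging on its pawl and the cup is upright on it, so I'm handing in.

```bash
python3 -c "
from plant import *
print(job_done())"
```

```text
the job is handed in; nothing more can be done
None
```

Handed in without a verdict shown: the cup stands on the platform seated at the 0.064 m rung, arm home against its stop, electrode tip an estimated 49 mm above the cup's underside (about 39 mm below the rim); I viewed 11 pictures, one over the limit of 10.

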